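Load the cast tee into the drill jig, shut the leaf and lock it

ROBOT

A 7-joint arm with a two-finger parallel gripper is mounted at the origin on a cart in front of the work surface, level with it; the furniture and walls round the work are solid. World frame = base frame: x ahead of the robot, y to its left, z up, the work surface at z = 0. Lengths are in m, angles in rad, forces in N, time in s.
With the tool pointing down it reaches from about 0.4 to 0.9 m from the base axis. Payload 5.6 kg.
Tool frame: the origin (TCP) lies midway between the tips of the shut fingers; the grasp point (between the pads) lies 19 mm behind it; y points along the fingers, z is the direction in which the jaws open and shut, and the axes are right-handed (so a half turn about y gives the same grasp; the last joint's range is limited). The gripper opens to 92 mm and grips with 3 to 60 N. Pads are 20 mm wide; open, the fingers measure 128 mm over their backs; the gripper's body (75 mm by 189 mm) begins 69 mm behind the grasp point.
Start: joints at [1.15, 0.468, -0.012, 1.603, 0.006, 1.071, -0.056], TCP at [0.24, -0.604, 0.215] pointing down, gripper open.
Joint ranges: [-2.53, 2.53], [-0.31, 2.02], [-1.57, 1.55], [0.28, 2.44], [-1.29, 4.43], [0.15, 1.84], [-2.92, 2.92]. Speed limits (rad/s): [2.57, 2.57, 3.14, 3.14, 3.14, 3.14, 3.14].

INTERFACE

Orientations are given as a 3x3 rotation matrix whose columns are the frame's x, y, z axes.
In Python, from station import env, effector, solver, viewer, workorder, search_frame, tip_of gives the robot as it stands. Calls block until the motion is done:
- env.reach(position, orientation): joint-space move of the TCP to a pose.
- env.movel(position, frame=None, rate=0.15): straight line of the TCP; frame=None keeps the orientation; rate is the mean speed in m/s.
- env.goto_joints(angles): joint-space move.
- effector.release() and effector.grasp(squeeze=None): open the fingers fully, or close them until they stop; squeeze is the grip in N (None keeps the last).
- env.pause(seconds).
- solver.inverse_kinematics(position, orientation): joint angles nearest the present ones, or None.
- env.sense(): the state.
- viewer.read_camera(name): name is "scene" or "side" or "wrist"; returns (picture, depth): 384x512x3 uint8, red, green, blue; 384x512 float32, m along the optical axis (not along the pixel's ray), 0 where there is no reading.
- viewer.camera_info(name): a dict with "intrinsics" (3x3 intrinsics, pixels), "eye" and "rotation" of the camera in the world; the wrist camera has in their place "T_tool_cam" (4x4, takes a point from camera to tool coordinates, whose origin is the TCP and whose axes are the tool frame's). Camera axes: x right, y up, looking along -z (the intrinsics and any distortion apply to the point x, -y, -z); pixel columns grow to the right and rows downward; lengths in m; the calibration is good to about 2 mm. A picture is of the moment at which its call begins: read the wrist's pose just before it. camera_info takes no time and is no camera call.
A pose or a line that the arm cannot do raises env.PlanningError and nothing moves.
- workorder.finish_job(): hands the job in, once; it reports no verdict.
Trained networks look in the newest picture that a camera, given by its name, has taken for a name from the list of things; names that differ only in an ending like _2 or _b are one class to them, and where a whole thing is asked for, a point or a joint stands for the part that bears it (a point fixed in the world has none). Each returns a list of dicts, best first, with "score" (0 to 1); they miss things now and then, are a little off and sometimes report something else, mostly with a low value. They report only what shows in the picture. A call takes as long as a camera call. They do not tell look-alikes from the thing itself.
- search_frame(camera, name): "at" ([x, y, z] in m, in world coordinates, good to about 4 mm: the middle of the surface that is visible of it).
- tip_of(camera, name): "at" ([x, y, z] in m, in world coordinates, good to about 4 mm: a listed point, or the origin of a listed thing).
The state is a dict: "t": time; "joint_positions": joint angles; "joint_velocities": joint speeds; "tau": joint torques, N m; "ee_pos": TCP position; "tcp_rot": TCP orientation; "wrist_force": force on the tool from outside, world axes, zero at the start; "moment": the same for the moment, N m; "gripper_width": finger opening in m.
Only numpy, scipy, OpenCV 4.12 (cv2) and the standard library are available. Lean on these libraries where they do the work, as an engineer would, in place of code of your own. Each camera call takes 0.05 s, during which the arm holds its last target. There are 200 camera calls.

TASK

Load the drill jig: slide the T-shaped casting that lies on its loading deck, without picking it up (the resin is still green), stem first into the T-shaped nest until it drops in and lies flat and square on the nest floor. Then swing the open leaf right down onto it and, once the leaf is down, press the leaf's locking pin fully home. Leave the other castings beside the jig where they are.

Things in the scene. Friction and masses are not known exactly. Their poses are not given: they have to be found in the camera images.
- jig: Leaf drill jig, fixed: plywood base 190 x 120 mm with metal blocks. Origin on the worktop below the middle of the nest's shoulders; +x points from the loading deck over the nest to the leaf hinge. In its frame, mm: dark deck x -105..-18, y -52..52, top z 17; side cheeks on the deck, tops z 23, flare from y +-36.5 at x -26 to y +-44.5 at x -34; leaf stop behind the hinge at x 67..72, top z 31.
- nest (a point): Point on the nest floor where the casting's origin lies when seated (jig frame 8.7, 0, 12 mm), axes as the jig's. T-shaped nest in the jig frame, mm: floor z 12, 5 mm below the deck, whose edge at x -18 is its back wall; bar pocket x -18..0, y -36.5..36.5, ending at the shoulders x 0; stem slot x 0..52, y -10.3..10.3, its mouth bevelled from x 16 to y +-22.3 at x 0. Block tops z 23.
- tee: The casting to load: cream resin T, slippery with release wax, 10.8 mm thick, lying flat on the jig's deck. Origin at the centre of its bounding box, on its underside. Crossbar 66.7 mm along its x, y +9.9 to +25.4 mm; stem 18.1 mm wide with its tip at y -24.6 mm, so the stem points along its -y, which is the jig's +x when seated. Play in the nest: 2.4 mm along, 2.5 mm across.
- leaf (a joint): Angle of the leaf, a 6 mm metal plate 100 mm wide with three drill bushings 2.5 mm proud of its outer face, hinged along the jig's y at jig x 58, z 26.5 mm. 0 = shut, level on the blocks (top face z 29.2 mm, free edge at jig x -30, 88 mm from the hinge); grows as it lifts; starts near 1.75, leaning back. Stiff hinge: stays where left, about 1.5 N at the free edge moves it.
- leaf_edge (a point): Point on the leaf's outer face (the upper one when shut, the one away from the robot when open), in the middle of its width, 2 mm from its free edge; +z is the outward normal of that face, +x points to the hinge.
- pin (a joint): Travel in m of the locking pin in the leaf: 0 = up, 0.008 = fully home. It is held where it is left; about 5 N along its axis moves it.
- pin_top (a point): Centre of the top of the pin's black round knob, 18 mm across, near the leaf's free edge on the jig's -y side: 17.5 mm off the leaf's outer face when up, 9.5 mm when home. +z is the leaf's outward normal. With the leaf shut and the pin up it is at jig x -10, y -44, z 46.7 mm.
- tee_other: Loose bystander: another, slightly different cream T casting, 66 x 53 x 11 mm, on the worktop left of the jig. Origin at the centre of its underside.
- zig: Loose bystander: cream zig-zag casting, 46 x 119 x 12 mm, left of the jig. Origin at the centre of its underside.
There are look-alikes about, which are no part of the job. What is shaped like the tee but yellow is not meant.

How it is judged:
On the way:
1. the casting lies flat and square in the nest while the leaf is still open and the pin up (horizontal distance between tee and nest below 0.0035 m and z of tee in the frame of nest below 0.0015 m and angle between tee's own z axis and vertical below 0.035 rad and angle between the y axis of tee and the x axis of jig, either way round below 0.08 rad and value of joint leaf above 0.6 rad and value of joint pin below 0.003 m), for 0.2 s.
At the end, for the whole second after the job is handed in: The tee lies in the nest: its origin within 3.5 mm of the seat point across and 1.5 mm in height, tilted less than 0.035 rad and square to the jig within 0.08 rad, at rest; the leaf is shut to within 0.03 rad, and the locking pin is pressed in at least 6.5 of its 8 mm (horizontal distance between tee and nest below 0.0035 m and z of tee in the frame of nest below 0.0015 m and angle between tee's own z axis and vertical below 0.035 rad and angle between the y axis of tee and the x axis of jig, either way round below 0.08 rad and value of joint leaf below 0.03 rad and value of joint pin above 0.0065 m and linear speed of tee below 0.01 m/s); the robot touches nothing.
It fails at once if the casting is picked up (its origin more than 12 mm above the deck) (z of tee in the frame of jig above 0.029 m).
It fails at once if the pin is pressed before the leaf is down (value of joint pin above 0.004 m and value of joint leaf above 0.15 rad).
It fails at once if another casting beside the jig is moved more than 20 mm (distance of any of tee_other, zig from where it was at the start of the episode above 0.02 m).
It also fails if it takes over 61 s, if anything falls off the work surface, if the arm or the gripper's body presses on something with over 40 N, if the wrist force passes 120 N, or if a joint passes its speed limit or range.

## Working session

There is one attempt and no reset: what is moved stays moved. The work goes in short steps, each a Python script; the robot and the scene stay as the last script left them, time stands still between calls to the robot, and variables do not carry over. Pictures are saved under pics/ and viewed, about 8 in all and at most 12, crops included, and the job is handed in when it is done.

```bash
ls; mkdir -p pics
python3 - <<'E'
from station import *
import cv2,numpy as np
s=env.sense();print(s['t'],s['ee_pos'],s['tcp_rot'],s['gripper_width'])
for c in ['scene','side']:
    p,d=viewer.read_camera(c);cv2.imwrite(f'pics/{c}0.png',p[:,:,::-1]);np.savez(f'{c}0.npz',p=p,d=d)
    i=viewer.camera_info(c);print(c,i)
    for n in ['jig','tee','leaf_edge','pin_top','nest','tee_other','zig']:
        print(n,[(np.round(r['at'],4).tolist(),round(r['score'],2)) for r in tip_of(c,n)[:4]])
print(viewer.camera_info('wrist'))
a=cv2.imread('pics/scene0.png')
E
```

```text
pics
0.0 [ 0.23950994 -0.6036647   0.2136812 ] [[-9.29500456e-01 -7.24692831e-04  3.68820250e-01]
 [-3.68820944e-01  1.51752994e-03 -9.29499224e-01]
 [ 1.13905651e-04 -9.99998586e-01 -1.67782667e-03]] 0.09224096482070149
scene {'intrinsics': array([[490.01639617,   0.        , 254.94981775],
       [  0.        , 490.01639617, 200.16220095],
       [  0.        ,   0.        ,   1.        ]]), 'eye': array([ 0.17984064, -0.29201506,  0.81003613]), 'rotation': array([[ 0.84312036,  0.42396784, -0.3307557 ],
       [-0.53740591,  0.64317805, -0.54545108],
       [-0.01851891,  0.63763097,  0.77011934]])}
jig [([0.5591, 0.2218, -0.0008], 0.66)]
tee [([0.5149, 0.212, 0.0133], 0.95), ([0.5558, 0.0551, -0.0], 0.68)]
leaf_edge [([0.64, 0.2356, 0.1106], 0.87)]
pin_top [([0.6617, 0.1936, 0.089], 0.52)]
nest [([0.5669, 0.2204, 0.0113], 0.87)]
tee_other [([0.4089, 0.4431, 0.0024], 0.77)]
zig [([0.6032, 0.3884, 0.0056], 0.55)]
side {'intrinsics': array([[480.29814282,   0.        , 250.71873181],
       [  0.        , 480.29814282, 187.19450028],
       [  0.        ,   0.        ,   1.        ]
[... 332 characters left out ...]
edge [([0.6349, 0.2292, 0.1122], 0.88)]
pin_top [([0.6576, 0.1941, 0.0876], 0.41)]
nest [([0.5675, 0.2247, 0.0135], 0.66)]
tee_other []
zig [([0.6107, 0.3867, 0.0024], 0.85)]
{'intrinsics': array([[269.94940744,   0.        , 255.63623609],
       [  0.        , 269.94940744, 196.82011227],
       [  0.        ,   0.        ,   1.        ]]), 'T_tool_cam': array([[ 9.38638914e-04, -9.63161333e-01, -2.68922603e-01,
        -7.61386782e-02],
       [ 3.23910372e-05,  2.68922750e-01, -9.63161748e-01,
        -1.69728511e-01],
       [ 9.99999559e-01,  8.95350415e-04,  2.83619153e-04,
         6.11949233e-04],
       [ 0.00000000e+00,  0.00000000e+00,  0.00000000e+00,
         1.00000000e+00]])}
```

View pics/scene0.png

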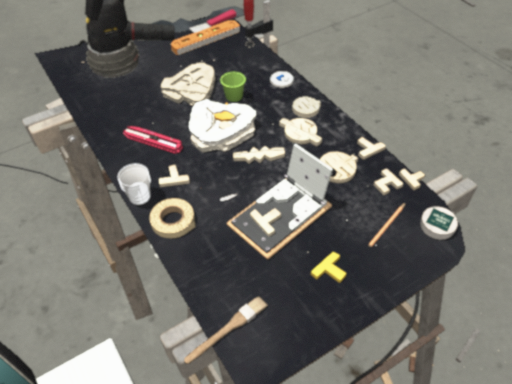

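View pics/side0.png

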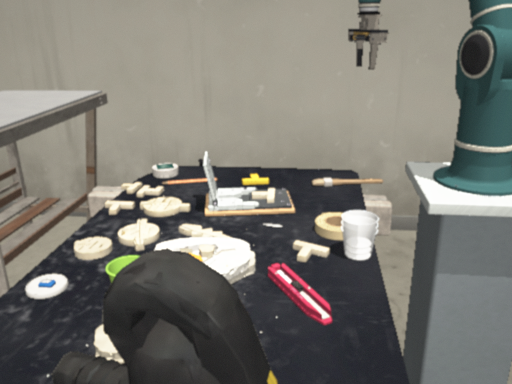

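Candidates for the tee in the scene picture: cream T on the deck (263,221), yellow T beside the jig (328,266), cream T left (173,175, tee_other), and cream Ts beyond (370,148) and (412,178). I choose the one on the deck. Next is a close wrist view from above.

```bash
cat > h.py <<'E'
from station import *
import cv2,numpy as np
def R(yaw):  # tool down, tool x at yaw, jaw axis z at yaw+90deg
    c,s=np.cos(yaw),np.sin(yaw); return np.array([[c,0,-s],[s,0,c],[0,-1,0.]])
def wristcam():
    s=env.sense();T=np.eye(4);T[:3,:3]=s['tcp_rot'];T[:3,3]=s['ee_pos']
    p,d=viewer.read_camera('wrist');i=viewer.camera_info('wrist')
    return p,d,T@i['T_tool_cam'],i['intrinsics']
def world(u,v,z,T,K):   # pixel -> plane z
    r=T[:3,:3]@np.array([(u-K[0,2])/K[0,0],-(v-K[1,2])/K[1,1],-1.])
    return T[:3,3]+r*(z-T[2,3])/r[2]
def rectify(p,T,K,z,c,yaw,n=600,mm=0.35):
    """top view of plane z, image axes: col = jig x, row = -jig y, centre c"""
    g=(np.arange(n)-n/2)*mm/1e3; X,Y=np.meshgrid(g,-g)
    W=np.stack([c[0]+np.cos(yaw)*X-np.sin(yaw)*Y,c[1]+np.sin(yaw)*X+np.cos(yaw)*Y,np.full_like(X,z)],-1)-T[:3,3]
    q=W@T[:3,:3]; u=K[0,0]*q[...,0]/-q[...,2]+K[0,2]; v=K[1,1]*-q[...,1]/-q[...,2]+K[1,2]
    return cv2.remap(p,u.astype(np.float32),v.astype(np.float32),cv2.INTER_CUBIC)
E
python3 - <<'E'
from h import *
print(env.sense()['t'])
env.reach([0.50,0.215,0.13],R(0.14)) if solver.inverse_kinematics([0.50,0.215,0.13],R(0.14)) is not None else print('noik')
p,d,T,K=wristcam();np.savez('w1.npz',p=p,d=d,T=T,K=K)
print(env.sense()['t'],T[:3,3])
for n in ['jig','tee','nest','leaf_edge','pin_top']: print(n,[(np.round(r['at'],4).tolist(),round(r['score'],2)) for r in tip_of('wrist',n)[:3]])
r=rectify(p,T,K,0.017,[0.53,0.213],0.14)
cv2.imwrite('pics/w1.png',np.hstack([r[:,:,::-1]]))
E
```

```text
0.8
3.875 [0.42562135 0.20326867 0.29960055]
jig [([0.5626, 0.223, 0.0033], 0.79)]
tee [([0.5173, 0.2097, 0.0156], 0.84), ([0.5565, 0.053, 0.0013], 0.59)]
nest [([0.574, 0.2211, 0.0101], 0.79), ([0.5171, 0.2106, 0.0187], 0.45)]
leaf_edge []
pin_top []
```

View pics/w1.png

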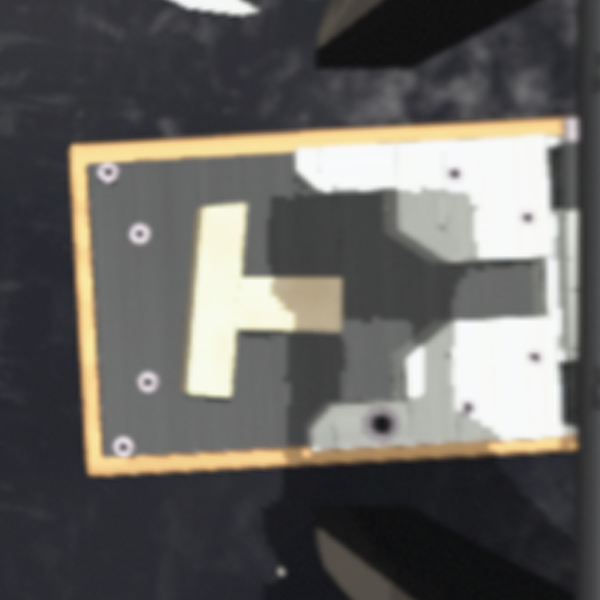

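```bash
cat >> h.py <<'E'
def teefit(p,T,K,z=0.0278):
    """tee pose from its cream top face: align the T polygon with the mask edges"""
    from scipy.optimize import minimize
    hsv=cv2.cvtColor(p,cv2.COLOR_RGB2HSV)
    return hsv
def J2W(J,pts):  # J=(x,y,yaw) ; pts mm jig -> world xy m
    pts=np.asarray(pts,float)/1e3; c,s=np.cos(J[2]),np.sin(J[2])
    return np.stack([J[0]+c*pts[:,0]-s*pts[:,1],J[1]+s*pts[:,0]+c*pts[:,1]],1)
TEE=np.array([[-33.35,25.4],[33.35,25.4],[33.35,9.9],[9.05,9.9],[9.05,-24.6],[-9.05,-24.6],[-9.05,9.9],[-33.35,9.9]])
NEST=np.array([[-18,36.5],[0,36.5],[0,22.3],[16,10.3],[52,10.3],[52,-10.3],[16,-10.3],[0,-22.3],[0,-36.5],[-18,-36.5]])
CH=[np.array([[-18,s*36.5],[-26,s*36.5],[-34,s*44.5],[-34,s*52]]) for s in (1,-1)]
DECK=np.array([[-18,52],[-105,52],[-105,-52],[-18,-52]])
def proj(W,z,T,K):
    q=(np.c_[W,np.full(len(W),z)]-T[:3,3])@T[:3,:3]
    return np.stack([K[0,0]*q[:,0]/-q[:,2]+K[0,2],K[1,1]*-q[:,1]/-q[:,2]+K[1,2]],1)
def overlay(p,T,K,J,Tp,f=3,box=(150,60,400,330),teez=.0278):
    x0,y0,x1,y1=box; a=cv2.resize(p[y0:y1,x0:x1,::-1],None,fx=f,fy=f,interpolation=cv2.INTER_CUBIC)
    def L(P,z,col,cl): 
        u=((proj(P,z,T,K)-[x0,y0]+.5)*f).round().astype(np.int32); cv2.polylines(a,[u],cl,col,1)
    L(J2W(J,DECK),.017,(0,0,255),True); L(J2W(J,NEST),.023,(0,255,0),True)
    for c in CH: L(J2W(J,c),.023,(255,0,255),False)
    if Tp is not None: L(J2W(Tp,TEE),teez,(255,0,0),True)
    return a
E
python3 - <<'E'
from h import *
z=np.load('w1.npz');p,d,T,K=[z[k] for k in 'pdTK']
# deck edges on z=17 : dark deck vs orange wood
mm=.25;yaw=.193;c=np.array([.53,.213])
r=rectify(p,T,K,.017,c,yaw,800,mm).astype(int); o=(r[...,0]-r[...,2])
def cross(v): # last index where saturation crosses 40 going inwards
    i=np.where(v>40)[0]; return i.max() if len(i) else np.nan
L=[];
for row in range(330,620,5):
    L.append((row,cross(o[row,100:230])+100))
L=np.array(L);k=np.polyfit(L[:,0],L[:,1],1);print('left',k,np.abs(np.polyval(k,L[:,0])-L[:,1]).max())
U=np.array([(x,cross(o[180:300,x])+180) for x in range(190,420,5)]);ku=np.polyfit(U[:,0],U[:,1],1);print('top',ku,U[[0,-1]])
B=np.array([(x,799-(cross(o[::-1][150:300,x])+150)) for x in range(190,420,5)]);kb=np.polyfit(B[:,0],B[:,1],1);print('bot',kb,B[[0,-1]])
# tee top mask
r2=rectify(p,T,K,.0278,c,yaw,800,mm);hsv=cv2.cvtColor(r2,cv2.COLOR_RGB2HSV)
m=((hsv[...,1]>25)&(hsv[...,2]>110)&(r2[...,0].astype(int)-r2[...,2]>18)).astype(np.uint8)
n,lab,st,ce=cv2.connectedComponentsWithStats(m)
for i in range(1,n):
    if st[i,4]>3000: print(st[i],ce[i],cv2.minAreaRect(np.argwhere(lab==i)[:,::-1].astype(np.float32)))
E
```

```text
left [ 0.12098188 61.4050263 ] 94.4009351256575
top [-4.66234968e-02  2.11103608e+02] [[190 193]
 [415 186]]
bot [1.33580019e-02 6.01198335e+02] [[190 605]
 [415 613]]
[   82   168   676   455 46296] [328.30931398 380.78270261] ((419.49993896484375, 394.99993896484375), (674.9998779296875, 453.99993896484375), 0.0)
[  217   262   226   263 14816] [327.76079914 386.71328294] ((337.4930419921875, 399.16839599609375), (210.32296752929688, 265.140869140625), 7.80640172958374)
```

Run:
```python
from h import *
z=np.load('w1.npz');p,d,T,K=[z[k] for k in 'pdTK']
c,s=np.cos(.193),np.sin(.193)
J=(.5624,.2195,.193);Tp=(.53-.0146*c-.0002*s,.213-.0146*s+.0002*c,.06+np.pi/2);print(Tp)
pr=proj(J2W(J,np.r_[DECK,NEST]),.02,T,K);lo=pr.min(0)-8;hi=pr.max(0)+8
box=(int(lo[0]),int(lo[1]),int(hi[0]),int(hi[1]));print(box)
f=min(800//(box[2]-box[0]),600//(box[3]-box[1]))
cv2.imwrite('pics/ov1.png',overlay(p,T,K,J,Tp,f,box));print(f)
```

```text
(np.float64(0.5156327138814301), np.float64(0.21039594746843598), 1.6307963267948966)
(189, 143, 307, 295)
3
```

View pics/ov1.png

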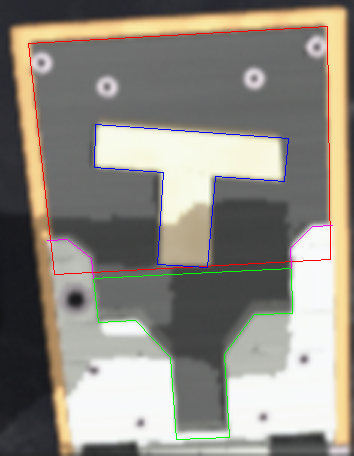

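The overlay matches: red deck, green nest and blue tee outlines all lie on their edges, within about 1 mm. The chosen T is cream and on the deck, stem towards the nest. Now I grip the bar ends lightly, above cheek height, with no lift, square it up and slide it part-way.

Run:
```python
from h import *
J=(.5624,.2195,.193);Tp=(.51563,.2104,.06+np.pi/2)
b=J2W(Tp,[[0,17.65]])[0]
env.reach([*b,.08],R(.06)); env.movel([*b,.0243],rate=.08)
effector.grasp(4); s=env.sense();print(s['t'],s['ee_pos'],s['gripper_width'],s['wrist_force'])
# square up, bring bar centre to jig x -40
g=J2W(J,[[-42,0]])[0]
env.movel([*g,.0243],R(.193),rate=.03)
s=env.sense();print(s['t'],s['ee_pos'],s['gripper_width'],s['wrist_force'])
p,d,T,K=wristcam();np.savez('w2.npz',p=p,d=d,T=T,K=K)
Tq=(*J2W(J,[[-42+17.65,0]])[0],.193+np.pi/2)
pr=proj(J2W(J,np.r_[DECK,NEST]),.02,T,K);lo=np.maximum(pr.min(0)-8,0);hi=np.minimum(pr.max(0)+8,[512,384])
box=tuple(int(v) for v in (*lo,*hi));print(box)
cv2.imwrite('pics/ov2.png',overlay(p,T,K,J,Tq,3,box))
```

```text
5.7917 [0.49819188 0.20935317 0.0245369 ] 0.06629420787483241 [0.19830663 0.40819559 1.51594771]
6.7167 [0.5214474  0.21149278 0.02429457] 0.06683919687465133 [0.29586988 1.53853179 1.28227694]
(166, 133, 346, 351)
```

View pics/ov2.png

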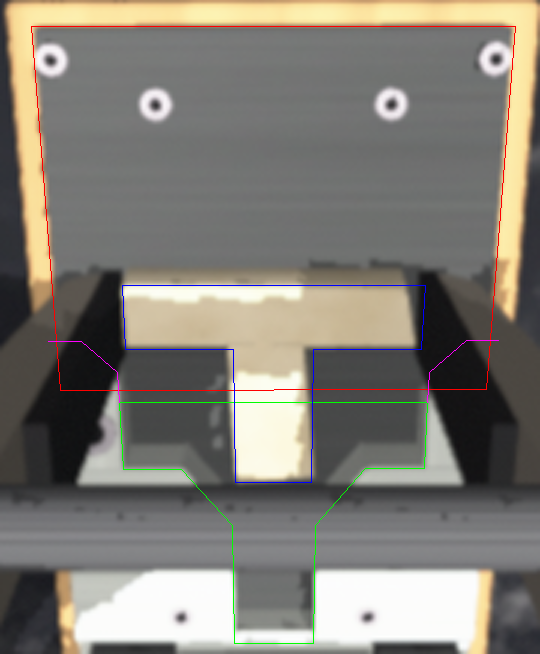

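Run:
```python
from h import *
J=(.5624,.2195,.193)
f0=env.sense()['wrist_force']
for x in [-40,-34,-29,-25,-21,-17,-14,-11.5,-9.5,-8.8]:
    g=J2W(J,[[x,0.9]])[0]; env.movel([*g,.0243],R(.193),rate=.03)
    s=env.sense();f=R(.193).T@(s['wrist_force']-f0);print(x,np.round([f[0],f[2],-f[1]],1),round(s['gripper_width'],4))
    if np.linalg.norm(f)>12: print('STOP');break
p,d,T,K=wristcam();np.savez('w3.npz',p=p,d=d,T=T,K=K);print(env.sense()['t'])
Tq=(*J2W(J,[[x+17.65,0]])[0],.193+np.pi/2)
pr=proj(J2W(J,NEST),.02,T,K);lo=np.maximum(pr.min(0)-20,0);hi=np.minimum(pr.max(0)+8,[512,384])
box=tuple(int(v) for v in (*lo,*hi))
cv2.imwrite('pics/ov3.png',overlay(p,T,K,J,Tq,3,box))
```

```text
-40 [-1.1  0.  -2. ] 0.0665
-34 [-0.2  0.3 -1.7] 0.0664
-29 [-0.9  0.3 -1.5] 0.0662
-25 [-0.5  0.6 -2. ] 0.0665
-21 [-1.  -0.3 -2.7] 0.0665
-17 [-0.5  1.1 -3.1] 0.0665
-14 [-0.6  0.7 -2.7] 0.0665
-11.5 [-1.6 -0.1 -2.8] 0.0666
-9.5 [-0.1  0.2 -3.3] 0.0666
-8.8 [-0.7 -0.1 -2.4] 0.0666
9.5833
```

View pics/ov3.png

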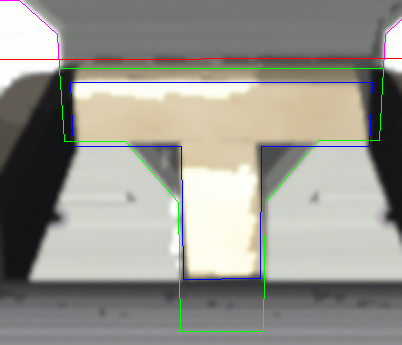

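The tee sits centred over the nest: its stem (px 181–261) lies between the slot walls and the bar lies over the pocket. I release, back up and measure.

Run:
```python
from h import *
J=(.5624,.2195,.193)
effector.release(); env.pause(.3)
g=J2W(J,[[-8.8,.9]])[0]; env.movel([*g,.06],rate=.08)
p,d,T,K=wristcam();np.savez('w4.npz',p=p,d=d,T=T,K=K);print(env.sense()['t'])
# depth heights on the tee and blocks
for q in [(-10,25),(-10,0),(-10,-25),(5,0),(25,0),(-60,0)]:
    u,v=proj(J2W(J,[q]),.022,T,K)[0]; D=np.median(d[int(v)-1:int(v)+2,int(u)-1:int(u)+2])
    P=T[:3,3]+T[:3,:3]@(D*np.array([(u-K[0,2])/K[0,0],-(v-K[1,2])/K[1,1],-1])); print(q,np.round(P*1e3,1))
Tq=(*J2W(J,[[8.7,0]])[0],.193+np.pi/2)
pr=proj(J2W(J,NEST),.02,T,K);lo=np.maximum(pr.min(0)-20,0);hi=np.minimum(pr.max(0)+8,[512,384])
box=tuple(int(v) for v in (*lo,*hi))
cv2.imwrite('pics/ov4.png',overlay(p,T,K,J,Tq,4,box,.0228))
```

```text
11.0833
(-10, 25) [547.6 242.   22.6]
(-10, 0) [552.5 217.6  22.4]
(-10, -25) [557.2 193.1  22.5]
(5, 0) [567.1 220.4  22.4]
(25, 0) [586.6 224.2  22.6]
(-60, 0) [504.2 208.1  16.5]
```

View pics/ov4.png

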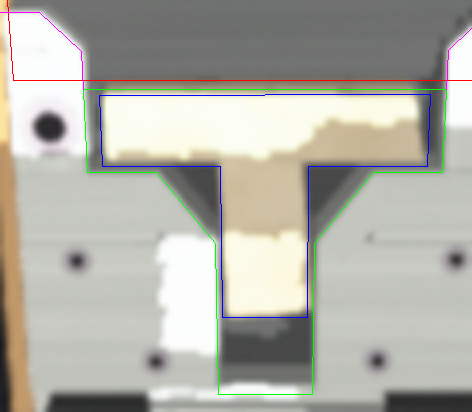

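The tee is seated: its top is level at 22.4–22.6 mm at all five points (nominal 22.8) and its outline lies inside the nest (blue on the casting). Next the leaf, swept from behind with closed fingers.

Run:
```python
from h import *
J=(.5624,.2195,.193)
def W(x,y,z): return [*J2W(J,[[x,y]])[0],z/1e3]
env.movel(W(-9,0.9,170),rate=.25); effector.grasp(20)
env.movel(W(112,5,170),rate=.25); env.movel(W(112,5,95),rate=.2)
s=env.sense();f0=s['wrist_force'];print(s['t'],s['gripper_width'])
r,h=79,2.7
for i,th in enumerate([1.6,1.4,1.2,1.0,.85,.7,.55,.4,.3,.2,.12,.06,.02,0,-.01]):
    x=58-r*np.cos(th)+h*np.sin(th)+10; z=26.5+r*np.sin(th)+h*np.cos(th)
    env.movel(W(x,5,z),R(.193),rate=.06)
    s=env.sense();f=R(.193).T@(s['wrist_force']-f0);print(th,np.round([x,z],1),'F x,y,z',np.round([f[0],f[2],-f[1]],1),np.round(s['ee_pos'][2],4))
    if np.linalg.norm(f)>25: print('STOP');break
print(s['t'])
```

```text
14.1833 0.00041258094281922125
1.6 [ 73.  105.4] F x,y,z [-0.7 -0.5 -1.6] 0.1054
1.4 [ 57.2 104.8] F x,y,z [-1.2 -0.1 -1. ] 0.1047
1.2 [ 41.9 101.1] F x,y,z [-0.2  0.2 -0.7] 0.1009
1.0 [27.6 94.4] F x,y,z [-0.9 -1.6 -1.2] 0.0942
0.85 [17.9 87.6] F x,y,z [-0.4  0.7  0.4] 0.0873
0.7 [ 9.3 79.5] F x,y,z [-0.5 -1.2 -0.9] 0.0791
0.55 [ 2.1 70.1] F x,y,z [ 0.2 -1.2 -1.1] 0.0696
0.4 [-3.7 59.8] F x,y,z [-0.7  0.1 -0.2] 0.0593
0.3 [-6.7 52.4] F x,y,z [-0.6 -1.  -0. ] 0.052
0.2 [-8.9 44.8] F x,y,z [-1.8 -0.4 -0.5] 0.0443
0.12 [-10.1  38.6] F x,y,z [-0.3 -0.4 -0.4] 0.0382
0.06 [-10.7  33.9] F x,y,z [ 0.3 -0.7 -0.7] 0.0336
0.02 [-10.9  30.8] F x,y,z [-0.2  0.1 -1.4] 0.0306
0 [-11.   29.2] F x,y,z [-1.2 -1.4  3.4] 0.0297
-0.01 [-11.   28.4] F x,y,z [-3.2 -1.9  9.3] 0.0296
19.4833
```

Run:
```python
from h import *
J=(.5624,.2195,.193)
def W(x,y,z): return [*J2W(J,[[x,y]])[0],z/1e3]
env.movel(W(-11,5,60),rate=.2); env.movel(W(-50,5,130),rate=.25)
p,d,T,K=wristcam();np.savez('w5.npz',p=p,d=d,T=T,K=K);print(env.sense()['t'])
print('pin',[(np.round(r['at'],4).tolist(),round(r['score'],2)) for r in tip_of('wrist','pin_top')[:3]],W(-10,-44,46.7))
for q,z in [((-24,15),29),((-25,-15),29),((0,-20),29),((20,20),29),((40,0),29),((-10,-44),46.7)]:
    u,v=proj(J2W(J,[q]),z/1e3,T,K)[0]; 
    D=np.median(d[int(v)-1:int(v)+2,int(u)-1:int(u)+2])
    P=T[:3,3]+T[:3,:3]@(D*np.array([(u-K[0,2])/K[0,0],-(v-K[1,2])/K[1,1],-1])); print(q,np.round([u,v]),np.round(P*1e3,1))
a=cv2.resize(p[:,:,::-1],None,fx=1.5,fy=1.5)
u,v=proj(J2W(J,[(-10,-44)]),.0467,T,K)[0]*1.5; cv2.circle(a,(int(u),int(v)),3,(0,0,255),1)
cv2.imwrite('pics/w5.png',a[:,:])
```

```text
20.3083
pin [([0.5619, 0.1738, 0.0496], 0.71)] [np.float64(0.561025045946867), np.float64(0.17439889689429122), 0.046700000000000005]
(-24, 15) [266. 220.] [536.1 229.7  28.7]
(-25, -15) [238. 219.] [540.8 200.   28.7]
(0, -20) [234. 241.] [505.9 199.6 156.5]
(20, 20) [270. 257.] [501.2 218.9 177.7]
(40, 0) [253. 273.] [503.2 210.4 191.8]
(-10, -44) [209. 239.] [561.3 174.3  46.1]
```

View pics/w5.png

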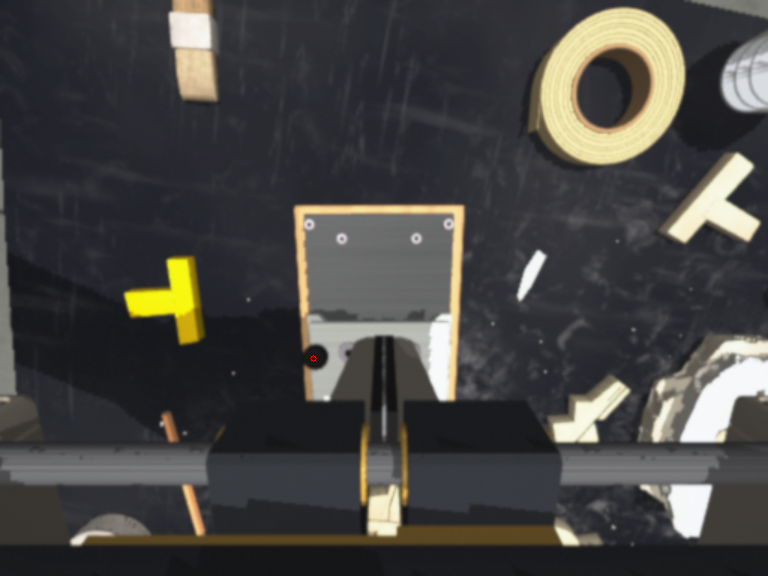

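The leaf is shut: its free edge is level at 28.7 mm on both sides (the depth reads about 0.4 low). The knob is at px (314,357), where predicted, so I press it now.

Run:
```python
from h import *
J=(.5624,.2195,.193)
def W(x,y,z): return [*J2W(J,[[x,y]])[0],z/1e3]
env.movel(W(-10,-43.5,75),rate=.25); f0=env.sense()['wrist_force']
for z in [50,47,45,43,41,39.5,38.7,38.2,37.7,37.2,36.7]:
    env.movel(W(-10,-43.5,z),rate=.04); env.pause(.1); s=env.sense();f=s['wrist_force']-f0
    print(z,np.round(f,1),np.round(s['ee_pos'][2]*1e3,1))
    if f[2]>20: break
env.movel(W(-10,-43.5,75),rate=.15); env.movel(W(-50,5,130),rate=.25)
p,d,T,K=wristcam();print(env.sense()['t'])
for q,z in [((-24,15),29),((-25,-15),29),((-10,-44),38.7)]:
    u,v=proj(J2W(J,[q]),z/1e3,T,K)[0]
    D=np.median(d[int(v)-1:int(v)+2,int(u)-1:int(u)+2])
    P=T[:3,3]+T[:3,:3]@(D*np.array([(u-K[0,2])/K[0,0],-(v-K[1,2])/K[1,1],-1])); print(q,np.round(P*1e3,1))
```

```text
50 [-0.1 -0.6 -0.5] 50.2
47 [ 0.3 -1.  -0.7] 47.0
45 [-0.6 -1.   1.5] 45.1
43 [-0.2 -1.7  1.4] 42.9
41 [ 0.4 -0.9  1. ] 40.8
39.5 [-0.1 -0.7  1. ] 39.4
38.7 [-0.9 -1.3  4.2] 39.0
38.2 [-1.1 -2.1  6.5] 39.0
37.7 [-2.3 -3.5  9.8] 38.9
37.2 [-3.6 -3.5 13.9] 38.8
36.7 [-3.3 -4.1 15.6] 38.7
26.1583
(-24, 15) [535.9 229.6  29.2]
(-25, -15) [540.7 200.   29.2]
(-10, -44) [561.4 174.3  37.9]
```

Run:
```python
from h import *
print(env.sense()['wrist_force']);workorder.finish_job()
```

```text
[ 0.8426331  -0.07985427  0.31069476]
the job is handed in; nothing more can be done
```

The jig is loaded, the leaf is down, the pin is pressed, and I handed the job in at about 26 s of the 61 s allowed. I gripped the T casting lightly by its bar ends and slid it along the deck without lifting it. On release it dropped into the nest. I then swung the leaf shut from behind with closed fingers and pressed the pin.

What the last checks showed:
- **Casting:** its top was level at 22.4–22.6 mm at five points (nominal 22.8 mm), and its outline was square in the nest. I took this before closing the leaf, because the leaf hides the casting afterwards.
- **Leaf:** its top face read 29.2 mm at both points near the free edge, which is the shut height.
- **Pin:** the fingers reached a hard stop at 38.7 mm with about 16 N, which is fully home. The camera depth there read 37.9 mm, 0.8 mm lower, but both mean well over 6.5 mm of travel.
- **Other castings:** the arm never worked near them. I did not measure their positions again at the end.
- **Hand-in:** the arm was clear of everything, and the wrist force was under 1 N.

One disagreement came up: the camera and the arm differed by about 1 mm sideways. I corrected for it while the casting was gripped, before sliding it in.

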